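# Hang the hooked slide carrier on the stainer's transport rail

## Task

Pick up the slide carrier that has a steel hook, lift its hook over the raised front lip of the slide stainer's transport rail and lower it gently into the channel behind the lip. Then, still behind the lip, slide it along the rail until the hook drops into the seat pocket in the channel floor, and leave it hanging there by itself, fully down and upright. Feel for contact and never force the carrier against the stainer (keep it under 20 N), and leave the other things on the bench where they are.

Things in the scene. Friction and masses are not known exactly. Their poses are not given: they have to be found in the camera images.
- carrier: Loose white slide carrier with steel hook and grey grip block, about 0.3 kg (varies). Origin: centre of the basket's underside; x to the hook side, z up. Basket 44 (x) x 80 (y) x 62 mm high. A steel strap (x 22 to 26 mm) rises at +x to a flat bridge (x 2 to 42, z 100 to 105 mm), both 24 wide. It hangs with its axes along the stainer's: basket at -x of the lip, tongue in the channel.
- hook_tip (a point): Middle of the tip of the carrier's hook tongue: carrier point (40, 0, 72) mm, axes as the carrier's. The tongue hangs from the far end of the bridge: x 38 to 42 mm, 14 wide in y, from z 100 down to z 72. Between strap and tongue is a 12 mm gap that straddles the lip.
- grip (a point): Point in the carrier's grip block, 17 mm below its top: carrier point (12, 0, 128) mm, axes as the carrier's. The block stands on the bridge, 16 (x) x 30 (y) mm, z 105 to 145 mm, and can be gripped either way from above.
- stainer: White slide stainer with rail, fixed; place and yaw vary. Origin at bench level below the channel's middle; y along the rail, x away from its open lip side, z up. Open rail y -85 to 85 mm. End housings (y 85 to 210 mm on both ends, x -12 to 60) 126 mm high; drip tray in front (x -98 to -12) 12 mm high; machine body behind (x 35 to 145) up to 99 mm high.
- lip_top (a point): Middle of the top edge of the anti-jump lip: stainer point (-8, 0, 132) mm, axes as the stainer's. Steel lip 4 mm thick (x -10 to -6), along the whole rail, 14 mm higher than the channel bed behind it. The rail's front face goes straight down from it at x -10 to z 55 mm.
- channel (a point): Middle of the channel at bed level: stainer point (0, 0, 118) mm, axes as the stainer's. Channel x -6 to 6; back wall behind it x 6 to 12, top z 136. Flat bed on stiff pads (gives 1 mm per 6 N), with one square seat pocket 20 mm long in y, floor at z 110 (8 mm deeper). Pocket centre anywhere from y -60 to 60: not reported, feel for it or look from above. Seated, the tip is near z 110.
- plain_rack: Similar white slide rack without hook, strap or grip block, 44 x 80 x 62 mm, loose; origin at the centre of its underside. Leave it alone. It may stand on either side of the carrier.
- reagent: Amber reagent bottle, 60 mm diameter, 115 mm high, loose; origin at the centre of its underside. Leave alone.
- tip_box: Blue pipette tip box, 80 x 120 x 64 mm, loose; origin at the centre of its underside. Leave alone.
- tube_rack: Orange tube rack, 90 x 160 mm, 52 mm high with its tubes, loose; origin at the centre of its underside. Leave alone.
- beaker: Glass beaker, 76 mm diameter, 100 mm high, loose; origin at the centre of its underside. Leave alone.
- pipette: Grey hand pipette lying flat along its x, 240 mm long, 26 mm wide, 22 mm high, loose; origin 115 mm behind its nose tip, at bench level. Leave alone.
- timer: White bench timer, 60 x 70 x 18 mm, loose; origin at the centre of its underside. Leave alone.

How it is judged (in metres and radians):
On the way, in this order (a step that is already met when the one before it is completed fails the run):
1. the hook tip is lifted over the lip: above the channel and higher than the lip (x of hook_tip in the frame of stainer between -0.007 and 0.007 m and y of hook_tip in the frame of stainer between -0.085 and 0.085 m and z of hook_tip in the frame of stainer above 0.133 m), for 0.05 s.
2. the hook tip is lowered behind the lip, into the channel (x of hook_tip in the frame of stainer between -0.008 and 0.008 m and y of hook_tip in the frame of stainer between -0.085 and 0.085 m and z of hook_tip in the frame of stainer below 0.127 m), for 0.1 s.
At the end, for the whole second after the job is handed in: The carrier hangs by itself, at rest, its hook tip in the channel behind the lip (within 8 mm of the channel's middle line, within 70 mm of the rail's middle) and down in the seat pocket (tip at most 3.5 mm above the pocket floor), upright within 0.2 rad (x of hook_tip in the frame of stainer between -0.008 and 0.008 m and y of hook_tip in the frame of stainer between -0.07 and 0.07 m and z of hook_tip in the frame of stainer between 0.1 and 0.1135 m and angle between carrier's own z axis and vertical below 0.2 rad and linear speed of carrier below 0.02 m/s and angular speed of carrier below 0.2 rad/s); the robot touches nothing.
It fails at once if the carrier is pressed against the stainer with more than 20 N (contact force between carrier and stainer above 20 N).
It fails at once if a bystander is moved by more than 20 mm (distance of any of plain_rack, reagent, tip_box, tube_rack, beaker, pipette, timer from where it was at the start of the episode above 0.02 m).
It also fails if it takes over 64 s, if anything falls off the work surface, if the arm or the gripper's body presses on something with over 40 N, if the wrist force passes 120 N, or if a joint passes its speed limit or range.

## Robot

A 7-joint arm with a two-finger parallel gripper is mounted at the origin on the work surface. World frame = base frame: x ahead of the robot, y to its left, z up, the work surface at z = 0. Lengths are in mm, angles in rad, forces in N, time in s.
With the tool pointing down it reaches from about 400 to 850 mm from the base axis. Payload 4.5 kg.
Tool frame: the origin (TCP) lies at the very end of the fingers, on their centre line; the grasp point (between the pads) lies 19 mm behind it; z points along the fingers, y is the line along which they close (so a half turn about z gives the same grasp; the last joint's range is limited). The gripper opens to 85 mm and grips with 20 to 120 N. Pads are 22 mm wide; open, the fingers measure 114 mm over their backs; the gripper's body (76 mm by 85 mm) begins 54 mm behind the grasp point. The pads swing forward as they close: fully open they stand 13 mm farther back than shut.
Start: joints at [-1.215, 0.689, -0.195, 1.565, 0.157, 0.902, -0.215], TCP at [197.653, 592.948, 231.317] pointing down, gripper open.
Joint ranges: [-3.01, 3.01], [-0.46, 2.08], [-1.47, 1.51], [0.13, 2.56], [-1, 4.14], [0.04, 2.09], [-2.66, 2.66]. Speed limits (rad/s): [2.57, 2.57, 3.14, 3.14, 3.14, 3.14, 3.14].

## Interface

Orientations are given as a 3x3 rotation matrix whose columns are the frame's x, y, z axes.
In Python, from bench import robot, vision gives the robot as it stands. The module is installed in compiled form; this text tells all that it offers.
- The arm moves only by the shell command python3 -m creep 'ROWS' [OPENING] [FORCE]. ROWS is JSON, a list of rows, each an object with "xyz": the shift along the tool's x, y, z normalised to -1 to 1, where 1 is 0.25 m, a list of three; "roll": the turn about the tool's z normalised to -1 to 1, where 1 is 90 degrees. In form: [{"xyz": [x, y, z], "roll": roll}, ...]. A call has 1 to 5 rows; each row is the pose to reach, as a shift and turn from the pose commanded when the call began, along the tool's axes at that moment; what a row does not reach only later rows make up. A row lasts 1/12 s, in which the tool goes at most 41.7 mm and 7.16 degrees, less where a joint would pass 70% of its speed; a pose out of reach is approached as far as the arm can. A call with a number of a shift or a turn outside -1 to 1 is refused whole. A call with a gripper value outside its range is refused whole. OPENING is the finger opening in mm, from 0 to 85.4, set as the call begins (- or left out, the last holds). The fingers move at their own pace and stop on an object; FORCE is the grip in N (left out, the last holds). Time passes only in rows, so rows that repeat a pose let the fingers close. It gives the time, the measured TCP pose, the force, the opening and the grip force at its end, in the units of the state.
- robot.read_state(): the state, without advancing time (a new reading comes with each control period).
- vision.get_image(name): name is "side" or "top" or "wrist"; returns a dict with "frame" (480x640x3 uint8, blue, green, red), "fx", "fy", "cx", "cy" (pixels), "T" (4x4, takes a point from camera to world coordinates); the wrist camera has in their place "T_tool_cam" (4x4, takes a point from camera to tool coordinates, whose origin is the TCP and whose axes are the flange's). Camera axes: x right, y down, z forward; pixel columns grow to the right and rows downward; lengths in mm; the calibration is good to about 2 mm. A picture is of the moment at which its call begins: read the wrist's pose just before it. There is no depth.
- robot.close_job(): hands the job in; it is judged then, once.
The state is a dict: "t": time; "joint_positions": joint angles; "qvel": joint speeds; "joint_torque": joint torques, N m; "ee_pos": TCP position; "tcp_rot": TCP orientation; "force": force on the tool from outside, world axes, zero at the start; "moment": the same for the moment, N m; "gripper_width": opening from 0.0 (shut) to 1.0 (fully open); "gripper_force": force on a finger pad.
Only numpy, scipy, OpenCV 4.12 (cv2) and the standard library are available. Lean on these libraries where they do the work, as an engineer would, in place of code of your own. Each camera call takes 0.05 s, during which the arm holds its last target. There are 200 camera calls.

## Working session

There is one attempt and no reset: what is moved stays moved. The work goes in short steps, Python scripts to look and compute and a shell command to move; the robot and the scene stay as the last step left them, time stands still between calls to the robot, and variables do not carry over. Pictures are saved under pics/ and viewed, at most 10 in all, crops included, and the job is handed in when it is done.

```bash
mkdir -p pics; cat > h.py <<'E'
import numpy as np, cv2
from bench import robot, vision
np.set_printoptions(precision=3,suppress=True)
def look(name,path=None):
    s=robot.read_state(); d=vision.get_image(name)
    if 'T' not in d:
        T=np.eye(4);T[:3,:3]=np.array(s['tcp_rot']);T[:3,3]=s['ee_pos'];d['T']=T@np.array(d['T_tool_cam'])
    d['T']=np.array(d['T'])
    if path: cv2.imwrite(path,d['frame'])
    np.savez('last_%s.npz'%name,**{k:d[k] for k in('frame','fx','fy','cx','cy','T')})
    return d
def load(name): return dict(np.load('last_%s.npz'%name))
def ray(d,u,v):
    r=d['T'][:3,:3]@np.array([(u-d['cx'])/d['fx'],(v-d['cy'])/d['fy'],1.]); return d['T'][:3,3],r
def plane(d,u,v,z):
    o,r=ray(d,u,v); return o+r*(z-o[2])/r[2]
def proj(d,p):
    q=np.linalg.inv(d['T'])@np.append(p,1.); return np.array([d['fx']*q[0]/q[2]+d['cx'],d['fy']*q[1]/q[2]+d['cy']])
E
python3 - <<'E'
from h import *
s=robot.read_state(); print(s['t'],s['ee_pos'],s['tcp_rot'],s['force'])
a=look('top','pics/top.png');b=look('side','pics/side.png')
for d in(a,b): print(d['T'],d['fx'])
E
```

```text
0.0 [197.505 592.274 230.475] [[-0.949  0.316 -0.   ]
 [ 0.316  0.949 -0.002]
 [-0.    -0.002 -1.   ]] [-0.29   0.305 -0.438]
[[  -0.018   -0.984    0.175  274.727]
 [  -1.       0.018   -0.004 -105.256]
 [   0.001   -0.175   -0.985 1213.798]
 [   0.       0.       0.       1.   ]] 454.92720323163286
[[    0.824    -0.326     0.464  -187.437]
 [   -0.567    -0.475     0.673 -1118.649]
 [    0.002    -0.818    -0.576   960.482]
 [    0.        0.        0.        1.   ]] 519.8838486922172
```

View pics/top.png

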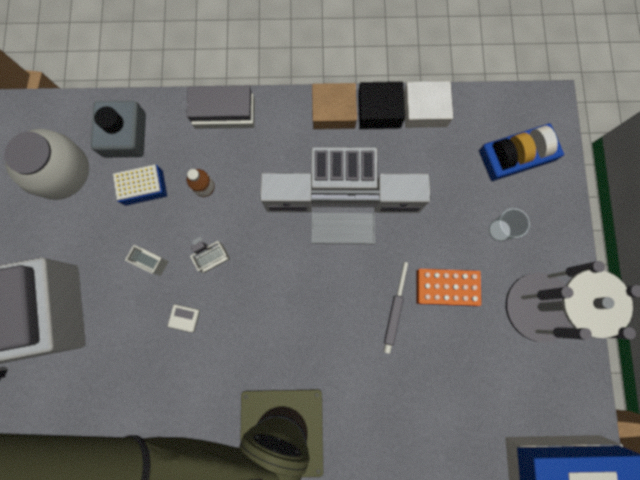

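View pics/side.png

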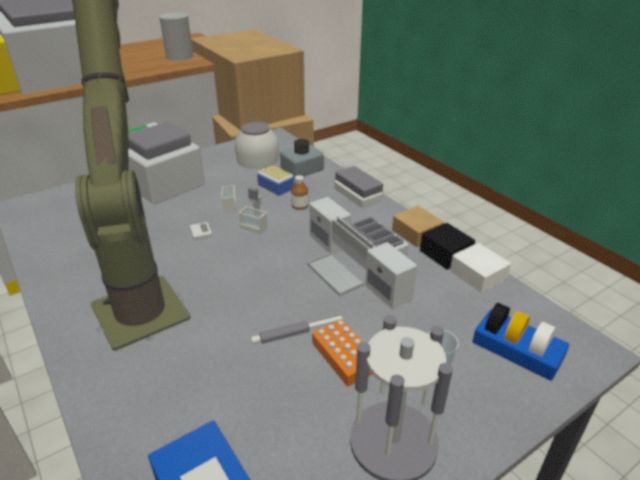

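The top view shows the carrier at about (208,255) with its grey grip block at (198,243), and the plain rack at (143,259). The stainer's housings are at (286,190) and (405,190), with the tray towards the robot at (343,226). The side view agrees, with the carrier at (253,217).

```bash
python3 - <<'E'
from h import *
a=load('top')
f=a['frame']
c1=cv2.resize(f[225:280,180:240],None,fx=6.6,fy=6.6,interpolation=cv2.INTER_CUBIC)
c2=cv2.resize(f[140:250,255:435],None,fx=2.2*2,fy=4.4,interpolation=cv2.INTER_CUBIC)
c2=cv2.resize(c2,(396*1,242)); 
im=np.zeros((600,800,3),np.uint8); im[:363,:396]=c1[:363]; 
s=load('side')['frame'];c3=cv2.resize(s[180:240,225:285],(396,396),interpolation=cv2.INTER_CUBIC);im[:396,400:796]=c3
im[355:597,:396]=c2
cv2.imwrite('pics/c.png',im)
print('grip',plane(a,198,243,145),'basket', plane(a,209,257,62))
# housings top corners
for p in [(262,174),(430,176),(262,208),(430,209),(310,208),(380,209)]: print(p,plane(a,*p,126))
E
```

```text
grip [458.616 184.361 145.   ] basket [436.135 177.728  62.   ]
(262, 174) [633.366  35.227 126.   ]
(430, 176) [ 620.635 -382.955  126.   ]
(262, 208) [546.292  34.83  126.   ]
(430, 209) [ 536.299 -377.883  126.   ]
(310, 208) [544.158 -83.108 126.   ]
(380, 209) [ 538.522 -255.032  126.   ]
```

View pics/c.png

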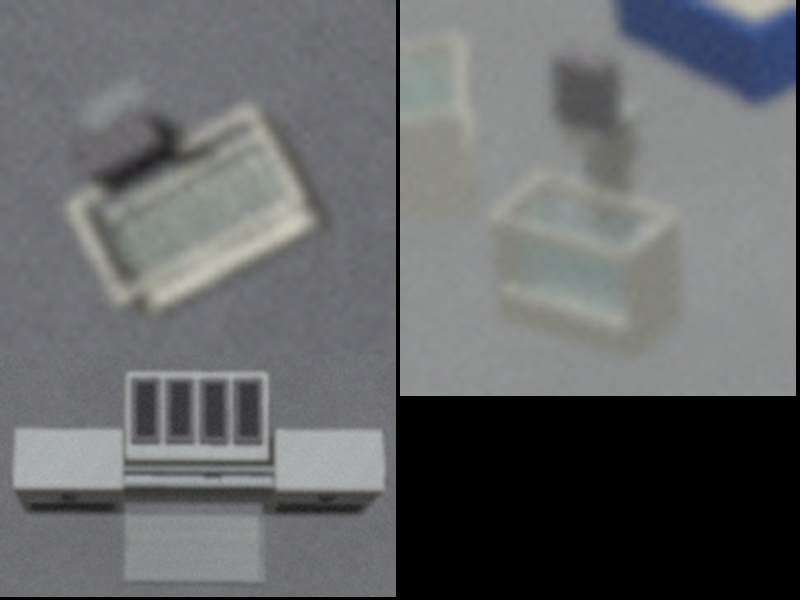

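```bash
cat >> h.py <<'E'
def plan(x,y,z,yaw):
    """shift/roll (normalised) to bring TCP to xyz with tool-y at world yaw (deg)"""
    s=robot.read_state();R=np.array(s['tcp_rot']);p=np.array(s['ee_pos'])
    cur=np.degrees(np.arctan2(R[1,1],R[0,1]))
    print('t',round(s['t'],2),'p',p,'yaw',round(cur,2),'shift',R.T@(np.array([x,y,z])-p)/250,'roll',round(((cur-yaw+180)%360-180)/90,4),'F',np.array(s['force']))
E
C='[{"xyz":[-0.6,-0.5,-0.12],"roll":0.35},{"xyz":[-0.6,-0.5,-0.12],"roll":0.35},{"xyz":[-0.6,-0.5,-0.12],"roll":0.35},{"xyz":[-0.6,-0.5,-0.12],"roll":0.35},{"xyz":[-0.6,-0.5,-0.12],"roll":0.35}]'
python3 -m creep '[{"xyz":[-0.6,-0.5,-0.12],"roll":0.35},{"xyz":[-0.6,-0.5,-0.12],"roll":0.35},{"xyz":[-0.6,-0.5,-0.12],"roll":0.35},{"xyz":[-0.6,-0.5,-0.12],"roll":0.35},{"xyz":[-0.6,-0.5,-0.12],"roll":0.35}]'
python3 -c "
from h import *
plan(451,184,290,29); print(robot.read_state()['joint_positions'])"
```

```text
t: 0.52
ee_pos: [302.4, 423.0, 261.5]
tcp_rot: [[-0.637, 0.771, 0.001], [0.771, 0.637, -0.002], [-0.002, -0.001, -1.0]]
force: [0.1, -0.6, -0.5]
gripper_width: 0.997
gripper_force: 0.0
t 0.52 p [302.358 423.016 261.458] yaw 39.57 shift [-1.116 -0.151 -0.111] roll 0.1174 F [ 0.089 -0.586 -0.51 ]
[-1.004  0.509 -0.056  1.845  0.041  0.79  -0.392]
```

```bash
python3 -m creep '[{"xyz":[-0.7,-0.1,-0.1],"roll":0.12},{"xyz":[-0.7,-0.1,-0.1],"roll":0.12},{"xyz":[-0.7,-0.1,-0.1],"roll":0.12},{"xyz":[-0.7,-0.1,-0.1],"roll":0.12},{"xyz":[-0.7,-0.1,-0.1],"roll":0.12}]' >/dev/null
python3 -c "
from h import *
plan(451,184,290,29); look('wrist','pics/w0.png'); d=vision.get_image('wrist'); print(d['T_tool_cam'],d['fx'])"
```

```text
t 0.93 p [397.623 269.941 286.925] yaw 28.7 shift [-0.404  0.022 -0.011] roll -0.0033 F [-0.094 -1.102  0.559]
[[   0.      -0.961   -0.276   69.552]
 [   1.      -0.       0.001    0.826]
 [  -0.001   -0.276    0.961 -140.749]
 [   0.       0.       0.       1.   ]] 373.47872034472675
```

View pics/w0.png

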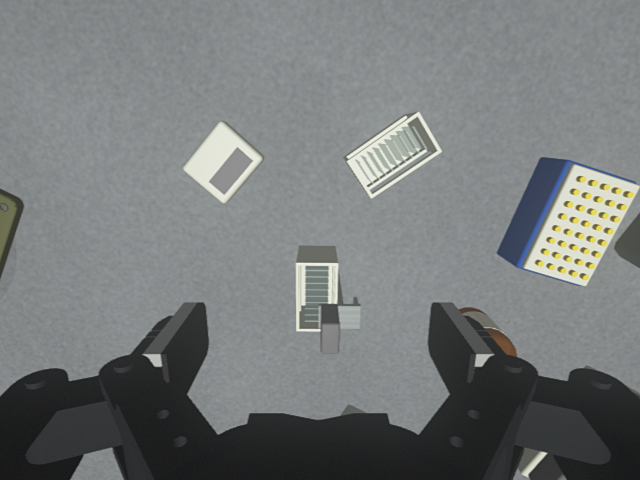

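Wrist view: the carrier basket is at (317,290), already square to the tool. The grip block is at about (320–340, 305–353) and the hook points right, towards (358,315).

```bash
python3 - <<'E'
from h import *
d=load('wrist'); f=d['frame']
cv2.imwrite('pics/w0c.png',cv2.resize(f[235:365,285:370],None,fx=4.5,fy=4.5,interpolation=cv2.INTER_CUBIC))
for p in [(320,353),(340,353),(320,318),(338,318)]: print(p,plane(d,*p,145))
b=[plane(d,*p,62) for p in [(296,262),(338,262),(296,331)]];print(b)
e=b[0]-b[2];print('yaw',np.degrees(np.arctan2(e[1],e[0])),np.linalg.norm(e),np.linalg.norm(b[0]-b[1]))
E
```

```text
(320, 353) [454.169 172.749 145.   ]
(340, 353) [469.308 181.028 145.   ]
(320, 318) [438.052 202.062 145.   ]
(338, 318) [451.28  209.298 145.   ]
[array([406.883, 208.282,  62.   ]), array([445.04 , 229.164,  62.   ]), array([444.176, 137.464,  62.   ])]
yaw 117.77138265966991 80.03719359472178 43.49689728570734
```

View pics/w0c.png

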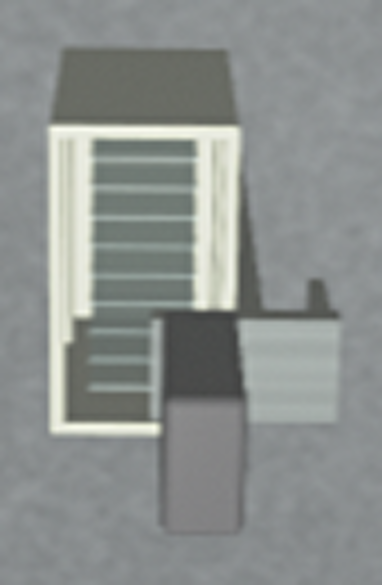

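```bash
python3 - <<'E'
from h import *
d=load('wrist')
g=plane(d,330.2,338.2,145); c=plane(d,317,296.5,62); y=np.radians(27.9)
print(g,c,c[:2]+12*np.array([np.cos(y),np.sin(y)]))
plan(g[0],g[1],190,27.9)
E
```

```text
[454.861 189.525 145.   ] [444.62  184.602  62.   ] [455.225 190.217]
t 1.03 p [395.845 273.567 286.562] yaw 28.85 shift [-0.408  0.044  0.387] roll 0.0106 F [ 0.141  0.595 -0.154]
```

```bash
python3 -m creep '[{"xyz":[-0.41,0.044,0.33],"roll":0.01},{"xyz":[-0.41,0.044,0.33],"roll":0.01},{"xyz":[-0.41,0.044,0.33],"roll":0.01},{"xyz":[-0.41,0.044,0.33],"roll":0.01},{"xyz":[-0.41,0.044,0.33],"roll":0.01}]' 50 80 >/dev/null
python3 -m creep '[{"xyz":[0,0,0],"roll":0}]' >/dev/null
python3 -c "
from h import *
plan(455,190,112,27.9)"
```

```text
t 1.53 p [452.827 194.599 203.503] yaw 28.45 shift [-0.021 -0.001  0.366] roll 0.0062 F [-0.036  0.429  0.577]
```

```bash
python3 -m creep '[{"xyz":[-0.008,0,0.12],"roll":0.006},{"xyz":[-0.008,0,0.24],"roll":0.006},{"xyz":[-0.008,0,0.36],"roll":0.006},{"xyz":[-0.008,0,0.36],"roll":0.006},{"xyz":[-0.008,0,0.36],"roll":0.006}]' >/dev/null
python3 -c "
from h import *
plan(455,190,112,27.9)"
python3 -m creep '[{"xyz":[0,0,0],"roll":0},{"xyz":[0,0,0],"roll":0},{"xyz":[0,0,0],"roll":0},{"xyz":[0,0,0],"roll":0},{"xyz":[0,0,0],"roll":0}]' 0 80
python3 -m creep '[{"xyz":[0,0,0],"roll":0},{"xyz":[0,0,0],"roll":0}]'
python3 -c "
from h import *
plan(455,190,112,27.9)"
```

```text
t 1.95 p [453.329 193.227 113.877] yaw 28.02 shift [-0.015 -0.     0.007] roll 0.0014 F [ 0.232 -0.731  0.095]
t: 2.37
ee_pos: [454.5, 191.5, 115.8]
tcp_rot: [[-0.467, 0.884, 0.001], [0.884, 0.467, 0.001], [0.0, 0.001, -1.0]]
force: [-2.3, -1.1, 9.5]
gripper_width: 0.169
gripper_force: 77.9
t: 2.53
ee_pos: [454.5, 191.5, 115.8]
tcp_rot: [[-0.467, 0.884, 0.001], [0.884, 0.467, 0.001], [0.0, 0.001, -1.0]]
force: [-2.7, -1.2, 9.8]
gripper_width: 0.175
gripper_force: 77.9
t 2.53 p [454.464 191.49  115.772] yaw 27.85 shift [-0.006 -0.001  0.015] roll -0.0006 F [-2.706 -1.179  9.835]
```

```bash
python3 -m creep '[{"xyz":[0,0,-0.04],"roll":0},{"xyz":[0,0,-0.14],"roll":0},{"xyz":[0,0,-0.28],"roll":0.04},{"xyz":[0,0,-0.42],"roll":0.12},{"xyz":[0,0,-0.54],"roll":0.2}]'
python3 - <<'E'
from h import *
a=load('top')
k=lambda x,y:(255+x/2.2,140+(y-355)/2.2)
L=plane(a,*k(14,489),126);R=plane(a,*k(384,488),126)
print(L,R,np.linalg.norm(L-R))
e=L-R; yaw=np.arctan2(-e[0],e[1]); print(np.degrees(yaw))
m=(L+R)/2; o=m[:2]+12*np.array([np.cos(yaw),np.sin(yaw)]); print('origin',o)
p=plane(a,*k(212,477),112);print(p)
r=p[:2]-o; print('pocket y',-np.sin(yaw)*r[0]+np.cos(yaw)*r[1],'x',np.cos(yaw)*r[0]+np.sin(yaw)*r[1])
plan(455,190,250,np.degrees(yaw))
E
```

```text
t: 2.95
ee_pos: [454.7, 191.1, 252.0]
tcp_rot: [[-0.166, 0.986, 0.002], [0.986, 0.166, 0.002], [0.002, 0.002, -1.0]]
force: [0.6, -0.2, -2.5]
gripper_width: 0.174
gripper_force: 78.6
[564.286  36.48  126.   ] [ 557.946 -378.063  126.   ] 414.5915076710457
-0.8762575022814333
origin [ 573.115 -170.975]
[ 578.012 -186.741  112.   ]
pocket y -15.689201525728663 x 5.138059581063425
t 2.95 p [454.66  191.147 252.037] yaw 9.53 shift [-0.005  0.001  0.008] roll 0.1157 F [ 0.566 -0.223 -2.549]
```

```bash
python3 -m creep '[{"xyz":[-0.1,-0.002,0],"roll":0.05},{"xyz":[-0.25,-0.005,0],"roll":0.115},{"xyz":[-0.4,-0.01,0],"roll":0.115},{"xyz":[-0.5,-0.02,0],"roll":0.115},{"xyz":[-0.6,-0.02,0],"roll":0.115}]' >/dev/null
python3 -m creep '[{"xyz":[-0.13,0.03,0],"roll":0},{"xyz":[-0.26,0.06,0],"roll":0},{"xyz":[-0.4,0.06,0],"roll":0},{"xyz":[-0.48,0.06,0],"roll":0},{"xyz":[-0.5,0.06,0],"roll":0}]'
python3 -m creep '[{"xyz":[0,0,0],"roll":0},{"xyz":[0,0,0],"roll":0}]' >/dev/null
python3 -c "
from h import *
plan(490,-100,250,-0.9); look('wrist','pics/w1.png')"
```

```text
t: 3.78
ee_pos: [488.8, -88.1, 250.0]
tcp_rot: [[0.016, 1.0, 0.001], [1.0, -0.016, -0.003], [-0.003, 0.001, -1.0]]
force: [-0.1, -0.3, -2.6]
gripper_width: 0.176
gripper_force: 78.6
t 3.95 p [489.418 -81.698 249.367] yaw -0.44 shift [-0.073  0.003 -0.003] roll 0.0051 F [ 0.672  0.277 -2.004]
```

View pics/w1.png

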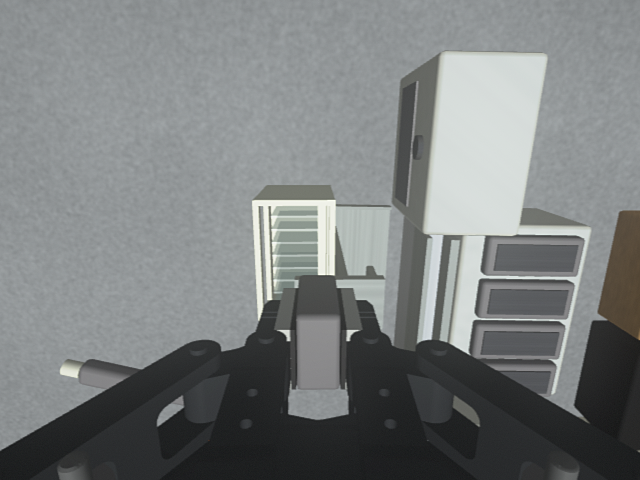

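The picture shows the left housing's top at (441,52)–(547,54) and (424,235)–(521,236). The lip and channel run down from about (430,240), and the hook bridge is at (365,290). I'll zoom in on the channel.

```bash
python3 - <<'E'
from h import *
d=load('wrist'); f=d['frame']
cv2.imwrite('pics/w1c.png',cv2.resize(f[220:350,330:480],None,fx=4.5,fy=4.5,interpolation=cv2.INTER_CUBIC))
P=[plane(d,*p,126) for p in [(441,52),(424,235),(547,54),(521,236)]]
for p in P: print(p)
e=P[0]-P[1]; yaw=np.arctan2(-e[0],e[1]);print(np.degrees(yaw),np.linalg.norm(e))
e=P[2]-P[3]; print(np.degrees(np.arctan2(-e[0],e[1])),np.linalg.norm(e))
E
```

```text
[570.646  38.804 126.   ]
[568.295 -82.905 126.   ]
[639.002  37.134 126.   ]
[639.461 -84.213 126.   ]
-1.106561921371049 121.73116370168667
0.21671251093822969 121.34754569233367
```

View pics/w1c.png

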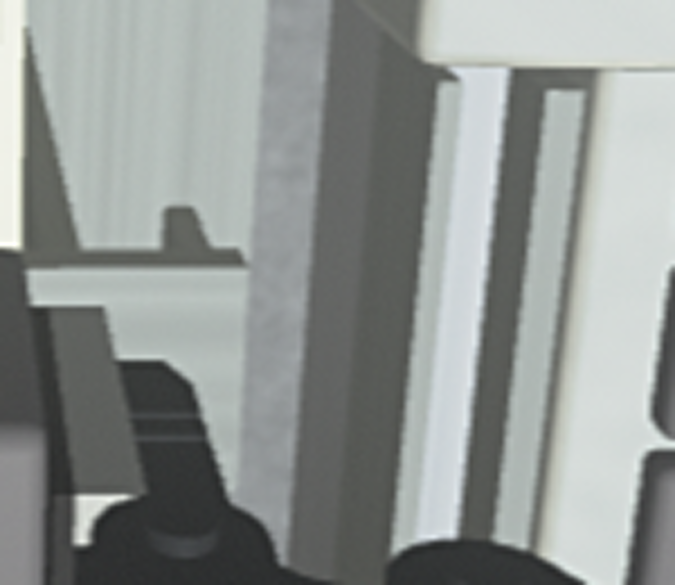

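```bash
python3 - <<'E'
from h import *
d=load('wrist'); k=lambda x,y:(330+x/4.5,220+y/4.5)
for n,p1,p2,z in [('lipF -10',(437,85),(392,545),132),('lipB -6',(460,85),(413,545),132),('wallF 6',(545,90),(497,540),136),('wallB 12',(587,90),(535,540),136),('bridge end',(246,268),(241,420),238.6)]:
    a=plane(d,*k(*p1),z);b=plane(d,*k(*p2),z);e=a-b
    print(n,a,b,np.degrees(np.arctan2(-e[0],e[1])))
print(plane(d,*k(187,210),72+133.6))
E
```

```text
lipF -10 [568.975 -84.198 132.   ] [ 567.198 -166.767  132.   ] -1.2325748842997364
lipB -6 [572.644 -84.227 132.   ] [ 570.831 -166.796  132.   ] -1.2574645731527252
wallF 6 [584.802 -84.025 136.   ] [ 583.823 -163.552  136.   ] -0.705298704760979
wallB 12 [591.405 -84.076 136.   ] [ 590.291 -163.604  136.   ] -0.8027605561688042
bridge end [519.615 -72.552 238.6  ] [519.791 -88.716 238.6  ] 0.6218871751627071
[518.692 -78.472 205.6  ]
```

```bash
python3 -m creep '[{"xyz":[-0.15,0,0],"roll":0.006},{"xyz":[-0.29,0.06,0],"roll":0.006},{"xyz":[-0.29,0.14,0.05],"roll":0.006},{"xyz":[-0.29,0.2,0.1],"roll":0.006},{"xyz":[-0.29,0.24,0.12],"roll":0.006}]' >/dev/null
python3 -m creep '[{"xyz":[0,0,0],"roll":0},{"xyz":[0,0,0],"roll":0},{"xyz":[0,0,0],"roll":0},{"xyz":[0,0,0],"roll":0}]' >/dev/null
python3 -c "
from h import *
plan(549.5,-154,190,-1.0); look('wrist','pics/w2.png')"
```

```text
t 4.75 p [ 548.178 -155.176  219.454] yaw -0.96 shift [0.005 0.005 0.118] roll 0.0004 F [-0.429  0.271 -1.763]
```

```bash
python3 -m creep '[{"xyz":[0,0.005,0.04],"roll":0},{"xyz":[0,0.005,0.08],"roll":0},{"xyz":[0,0.005,0.118],"roll":0},{"xyz":[0,0.005,0.118],"roll":0},{"xyz":[0,0.005,0.118],"roll":0}]' >/dev/null
python3 -m creep '[{"xyz":[0,0,0],"roll":0},{"xyz":[0,0,0],"roll":0}]' >/dev/null
python3 -c "
from h import *
plan(549.5,-154,165,-1.0); d=look('wrist')
cv2.imwrite('pics/w3.png',cv2.resize(d['frame'][200:400,290:490],None,fx=3,fy=3,interpolation=cv2.INTER_CUBIC))"
```

```text
t 5.38 p [ 550.437 -155.794  189.522] yaw -1.0 shift [ 0.007 -0.004  0.098] roll 0.0 F [ 0.531 -0.661 -2.266]
```

View pics/w3.png

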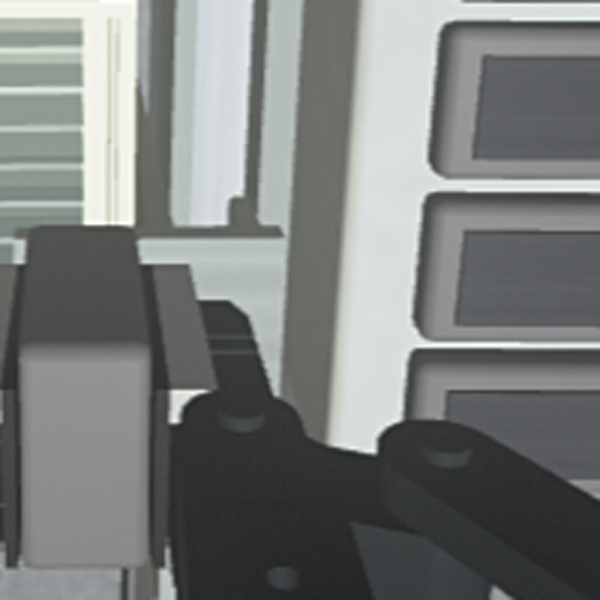

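The crop shows the tongue at (228–256, 197–235), between the lip top (172–192) and the back wall's edge (262), so it is above the channel.

```bash
python3 - <<'E'
from h import *
d=load('wrist'); k=lambda x,y:(290+x/3,200+y/3)
for n,p,z in [('lipF -10',(171,200),132),('lipB -6',(190,200),132),('wallF 6',(262,150),136),('bridge end 42',(284,235),105+73.7),('tonL',(229,198),72+73.7),('tonR',(244,198),145.7)]: print(n,plane(d,*k(*p),z))
E
```

```text
lipF -10 [ 567.934 -157.661  132.   ]
lipB -6 [ 571.501 -157.724  132.   ]
wallF 6 [ 584.107 -146.868  136.   ]
bridge end 42 [ 580.712 -146.394  178.7  ]
tonL [ 577.003 -152.501  145.7  ]
tonR [ 579.624 -152.547  145.7  ]
```

```bash
python3 -m creep '[{"xyz":[0,-0.003,0.03],"roll":0},{"xyz":[0,-0.003,0.05],"roll":0},{"xyz":[0,-0.003,0.07],"roll":0},{"xyz":[0,-0.003,0.085],"roll":0},{"xyz":[0,-0.003,0.085],"roll":0}]'
python3 -m creep '[{"xyz":[0,0,0],"roll":0},{"xyz":[0,0,0],"roll":0}]' | head -4
```

```text
t: 5.85
ee_pos: [548.7, -155.4, 166.9]
tcp_rot: [[0.017, 1.0, -0.002], [1.0, -0.017, 0.001], [0.001, -0.002, -1.0]]
force: [-1.6, 0.1, -2.8]
gripper_width: 0.175
gripper_force: 78.8
t: 6.02
ee_pos: [549.5, -155.6, 168.0]
tcp_rot: [[0.017, 1.0, 0.0], [1.0, -0.017, -0.0], [0.0, 0.0, -1.0]]
force: [1.1, 0.6, -2.5]
```

```bash
python3 -m creep '[{"xyz":[0,0,0.006],"roll":0},{"xyz":[0,0,0.012],"roll":0},{"xyz":[0,0,0.012],"roll":0}]' | head -4
python3 -m creep '[{"xyz":[0,0,0.004],"roll":0},{"xyz":[0,0,0.008],"roll":0},{"xyz":[0,0,0.008],"roll":0}]' | head -4
```

```text
t: 6.27
ee_pos: [549.3, -155.6, 164.8]
tcp_rot: [[0.017, 1.0, -0.0], [1.0, -0.017, 0.0], [0.0, -0.0, -1.0]]
force: [0.1, 0.3, -1.0]
t: 6.52
ee_pos: [549.3, -155.6, 162.8]
tcp_rot: [[0.017, 1.0, -0.0], [1.0, -0.017, 0.0], [0.0, -0.0, -1.0]]
force: [0.1, -0.9, -2.6]
```

```bash
python3 -m creep '[{"xyz":[0,0,0.004],"roll":0},{"xyz":[0,0,0.004],"roll":0},{"xyz":[0,0,0.004],"roll":0}]' | sed -n '2p;4p'
python3 -m creep '[{"xyz":[0,0,0.004],"roll":0},{"xyz":[0,0,0.004],"roll":0},{"xyz":[0,0,0.004],"roll":0}]' | sed -n '2p;4p'
```

```text
ee_pos: [549.5, -155.6, 162.0]
force: [0.0, 0.0, -2.0]
ee_pos: [549.5, -155.7, 161.3]
force: [-0.7, 1.1, 2.2]
```

```bash
python3 -m creep '[{"xyz":[-0.012,0,0],"roll":0},{"xyz":[-0.024,0,0],"roll":0},{"xyz":[-0.036,0,0],"roll":0},{"xyz":[-0.048,0,0],"roll":0},{"xyz":[-0.06,0,0],"roll":0}]' | sed -n '2p;4p'
python3 -m creep '[{"xyz":[-0.008,0,0],"roll":0},{"xyz":[-0.008,0,0],"roll":0},{"xyz":[-0.008,0,0],"roll":0}]' | sed -n '2p;4p'
python3 -m creep '[{"xyz":[-0.008,0,0],"roll":0},{"xyz":[-0.008,0,0],"roll":0},{"xyz":[-0.008,0,0],"roll":0}]' | sed -n '2p;4p'
python3 -m creep '[{"xyz":[-0.008,0,0],"roll":0},{"xyz":[-0.008,0,0],"roll":0},{"xyz":[-0.008,0,0],"roll":0}]' | sed -n '2p;4p'
```

```text
ee_pos: [549.5, -170.7, 161.2]
force: [-0.2, 3.1, 1.8]
ee_pos: [549.3, -173.5, 161.1]
force: [0.4, 1.0, 1.5]
ee_pos: [549.1, -174.8, 161.0]
force: [0.9, 0.8, 1.8]
ee_pos: [549.0, -176.8, 161.0]
force: [0.6, 1.7, 1.2]
```

```bash
python3 -m creep '[{"xyz":[-0.006,0,0.002],"roll":0},{"xyz":[-0.006,0,0.002],"roll":0},{"xyz":[-0.006,0,0.002],"roll":0}]' | sed -n '2p;4p'
for i in 1 2 3; do python3 -m creep '[{"xyz":[-0.006,0,0],"roll":0},{"xyz":[-0.006,0,0],"roll":0},{"xyz":[-0.006,0,0],"roll":0}]' | sed -n '2p;4p'; done
```

```text
ee_pos: [548.0, -179.0, 159.9]
force: [-1.1, -0.4, -2.9]
ee_pos: [548.6, -180.1, 160.2]
force: [1.4, 0.1, -2.2]
ee_pos: [548.9, -181.3, 160.5]
force: [-0.3, 0.0, -2.5]
ee_pos: [548.9, -182.8, 160.5]
force: [0.2, 0.1, -2.4]
```

Contact was lost at about y -178, which puts the pocket centre near TCP y -181. I'll step back there and lower.

```bash
python3 -m creep '[{"xyz":[0.006,0,0],"roll":0},{"xyz":[0.006,0,0],"roll":0},{"xyz":[0.006,0,0.004],"roll":0},{"xyz":[0.006,0,0.008],"roll":0},{"xyz":[0.006,0,0.008],"roll":0}]' | sed -n '2p;4p'
python3 -m creep '[{"xyz":[0,0,0.004],"roll":0},{"xyz":[0,0,0.008],"roll":0},{"xyz":[0,0,0.008],"roll":0}]' | sed -n '2p;4p'
```

```text
ee_pos: [548.8, -181.0, 158.3]
force: [0.2, 0.8, -1.6]
ee_pos: [548.8, -181.1, 156.3]
force: [0.2, -0.4, -2.5]
```

Now well below bed level without contact, so the hook is in the pocket. I'll lower it to the floor.

```bash
python3 -m creep '[{"xyz":[0,0,0.004],"roll":0},{"xyz":[0,0,0.006],"roll":0},{"xyz":[0,0,0.006],"roll":0}]' | sed -n '2p;4p'
python3 -m creep '[{"xyz":[0,0,0.004],"roll":0},{"xyz":[0,0,0.004],"roll":0},{"xyz":[0,0,0.004],"roll":0}]' | sed -n '2p;4p'
```

```text
ee_pos: [548.8, -181.1, 154.8]
force: [0.1, -0.5, -2.1]
ee_pos: [549.0, -181.2, 154.0]
force: [0.7, 1.2, -1.8]
```

```bash
python3 -m creep '[{"xyz":[0,0,0.002],"roll":0},{"xyz":[0,0,0.002],"roll":0},{"xyz":[0,0,0.002],"roll":0}]' | sed -n '2p;4p'
```

```text
ee_pos: [549.0, -181.1, 153.7]
force: [0.0, 0.7, -0.8]
```

```bash
python3 -m creep '[{"xyz":[0,0,0],"roll":0},{"xyz":[0,0,0],"roll":0},{"xyz":[0,0,0],"roll":0}]' - 20 | sed -n '2p;4p'
python3 -m creep '[{"xyz":[0,0,0],"roll":0},{"xyz":[0,0,0],"roll":0},{"xyz":[0,0,0],"roll":0},{"xyz":[0,0,0],"roll":0},{"xyz":[0,0,0],"roll":0}]' 36 20 | sed -n '2p;4,6p'
python3 -c "
from h import *
d=look('wrist');s=look('side')
im=np.zeros((480,800,3),np.uint8);im[:,:400]=cv2.resize(d['frame'][200:440,220:420],(400,480));im[:,400:]=cv2.resize(s['frame'][180:310,295:405],(400,480))
cv2.imwrite('pics/rel.png',im)"
```

```text
ee_pos: [549.0, -181.2, 153.6]
force: [0.0, -0.1, -0.3]
ee_pos: [549.1, -181.1, 153.6]
force: [0.2, -0.4, -0.1]
gripper_width: 0.419
gripper_force: 0.0
```

View pics/rel.png

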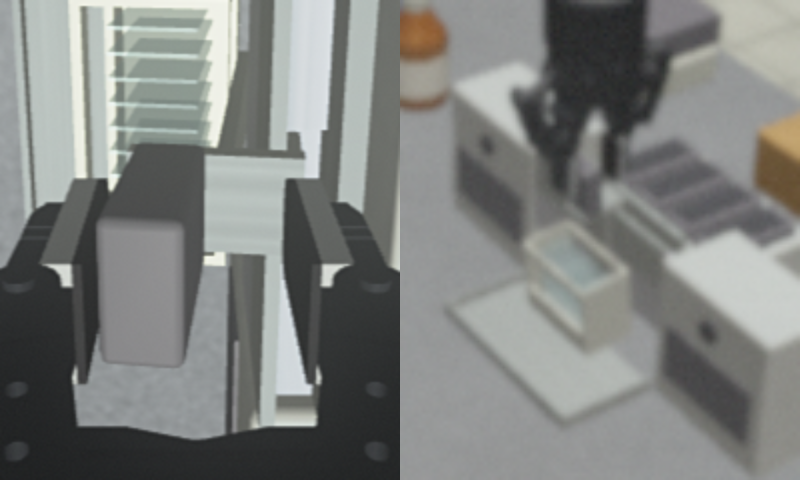

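The carrier hangs by itself, leaning slightly towards the left pad: block at (97–185, 220–365), left pad at about x 85–105. I'll open wider, re-centre and retreat upward.

```bash
python3 -m creep '[{"xyz":[0,-0.01,0],"roll":0},{"xyz":[0,-0.018,0],"roll":0},{"xyz":[0,-0.018,0],"roll":0},{"xyz":[0,-0.018,0],"roll":0}]' 60 20 | sed -n '2p;4,6p'
python3 -m creep '[{"xyz":[0,0,-0.04],"roll":0},{"xyz":[0,0,-0.1],"roll":0},{"xyz":[0,0,-0.2],"roll":0},{"xyz":[0,0,-0.32],"roll":0},{"xyz":[0,0,-0.44],"roll":0}]' | sed -n '2p;4,6p'
python3 -m creep '[{"xyz":[0.1,-0.05,-0.1],"roll":0},{"xyz":[0.1,-0.05,-0.1],"roll":0},{"xyz":[0.1,-0.05,-0.1],"roll":0},{"xyz":[0.1,-0.05,-0.1],"roll":0},{"xyz":[0.1,-0.05,-0.1],"roll":0}]' | sed -n '2p;4p'
python3 -c "
from h import *
d=look('wrist');s=look('side')
f=d['frame'];im=np.zeros((480,800,3),np.uint8);im[:,:400]=cv2.resize(f[140:440,200:450],(400,480));im[:,400:]=cv2.resize(s['frame'][180:310,295:405],(400,480))
cv2.imwrite('pics/fin.png',im)"
```

```text
ee_pos: [544.2, -181.1, 153.5]
force: [0.4, -0.2, 0.9]
gripper_width: 0.702
gripper_force: 0.0
ee_pos: [544.1, -181.0, 265.2]
force: [2.1, -0.5, 0.7]
gripper_width: 0.703
gripper_force: 0.0
ee_pos: [531.8, -156.4, 287.6]
force: [-0.1, -0.5, -0.4]
```

View pics/fin.png

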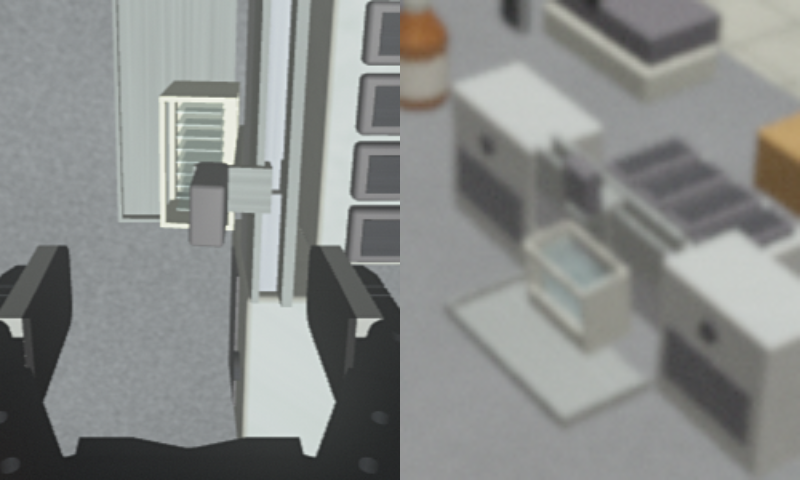

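The carrier hangs in the rail at (200,160) with its hook in the channel, at the pocket edge seen at (278,190). The gripper is clear of it.

```bash
python3 -c "
from bench import robot
print(robot.close_job())"
```

```text
the job is handed in; nothing more can be done
None
```

The carrier hangs by itself in the seat pocket behind the lip, leaning slightly, with its hook tip near z 110 mm and the gripper clear; measured contact was only a few newtons, the job is handed in, and no verdict was shown.

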